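# Put the round lids back on the jars they fit

### The job

The washing-up is dry: put each of the three round wooden lids, knob up, on the terracotta jar it fits, so that it sits level on the rim with its plug inside the mouth. Leave the jars standing where they are, and do not disturb the square lid, the mortar, the colander or the rolling pin.

Things in the scene. Friction and masses are not known exactly. Their poses are not given: they have to be found in the camera images.
- lid_small_mid (a point): The small round wooden jar lid (70 mm across), lying upright with its knob up: from below, a round plug 34 mm across and 8 mm high, a disc 70 mm across and 10 mm thick, and a central upright dark-wood knob, a cylinder 22 mm across and 40 mm tall; 58 mm high in all. This point is on its axis, half-way up: 29 mm above the plug's underside, 11 mm above the disc's upper face, 29 mm below the knob's top. z points up out of the knob. Belongs on jar_small.
- lid_medium_mid (a point): The medium round wooden jar lid (92 mm across), lying upright with its knob up: from below, a round plug 56 mm across and 8 mm high, a disc 92 mm across and 10 mm thick, and a central upright dark-wood knob, a cylinder 22 mm across and 40 mm tall; 58 mm high in all. This point is on its axis, half-way up: 29 mm above the plug's underside, 11 mm above the disc's upper face, 29 mm below the knob's top. z points up out of the knob. Belongs on jar_medium.
- lid_large_mid (a point): The large round wooden jar lid (118 mm across), lying upright with its knob up: from below, a round plug 82 mm across and 8 mm high, a disc 118 mm across and 10 mm thick, and a central upright dark-wood knob, a cylinder 22 mm across and 40 mm tall; 58 mm high in all. This point is on its axis, half-way up: 29 mm above the plug's underside, 11 mm above the disc's upper face, 29 mm below the knob's top. z points up out of the knob. Belongs on jar_large.
- jar_small: The small open terracotta jar: a plain upright cylinder 60 mm across outside, 50 mm across inside the mouth (wall 5 mm), 70 mm tall, standing loose on the counter, about 0.3 to 1.1 kg. Origin at the centre of its underside, z up; the rim is 70 mm above it. With lid_small seated, that lid's listed point is 91 mm above this origin (disc resting on the rim, plug 8 mm inside the mouth with 8 mm play all round).
- jar_medium: The medium open terracotta jar: a plain upright cylinder 82 mm across outside, 72 mm across inside the mouth (wall 5 mm), 90 mm tall, standing loose on the counter, about 0.3 to 1.1 kg. Origin at the centre of its underside, z up; the rim is 90 mm above it. With lid_medium seated, that lid's listed point is 111 mm above this origin (disc resting on the rim, plug 8 mm inside the mouth with 8 mm play all round).
- jar_large: The large open terracotta jar: a plain upright cylinder 108 mm across outside, 98 mm across inside the mouth (wall 5 mm), 80 mm tall, standing loose on the counter, about 0.3 to 1.1 kg. Origin at the centre of its underside, z up; the rim is 80 mm above it. With lid_large seated, that lid's listed point is 101 mm above this origin (disc resting on the rim, plug 8 mm inside the mouth with 8 mm play all round).
- lid_square_mid (a point): A square wooden lid, 80 x 80 mm, with the same plug height, disc thickness and knob as the round ones (58 mm high in all); it belongs to no jar here. Point at its centre, 29 mm above its underside. To be left alone.
- mortar: White ceramic mortar, 124 mm across at the rim, 85 mm high, with its pestle leaning inside (top 135 mm up). Origin at the centre of its underside. To be left alone.
- colander: Green plastic colander, 180 mm across at the rim, 80 mm high. Origin at the centre of its underside. To be left alone.
- rolling_pin: Short wooden rolling pin, 266 mm long along its y axis, barrel 44 mm thick, lying loose beyond the jars. Origin under its middle, on the counter. To be left alone.
Mind the look-alikes: they are no part of the job. What is shaped like the part that bears lid_small_mid but blue, turquoise or yellow is not meant.

How it is judged:
At the end, for the whole second after the job is handed in: Each round lid rests on its own jar: centred within 11 mm, at seated height within 4 mm, level within 5 degrees, at rest; jars upright within 5 degrees, at rest, within 30 mm of their start; square lid, mortar, colander and rolling pin within 25 mm of their start (horizontal distance between lid_small_mid and jar_small below 0.011 m and z of lid_small_mid in the frame of jar_small between 0.087 and 0.095 m and angle between each of lid_small_mid, jar_small, lid_medium_mid, jar_medium, lid_large_mid, jar_large's own z axis and vertical below 0.09 rad and distance of each of jar_small, jar_medium, jar_large from where it was at the start of the episode below 0.03 m and linear speed of each of lid_small, jar_small, lid_medium, jar_medium, lid_large, jar_large below 0.02 m/s and horizontal distance between lid_medium_mid and jar_medium below 0.011 m and z of lid_medium_mid in the frame of jar_medium between 0.107 and 0.115 m and horizontal distance between lid_large_mid and jar_large below 0.011 m and z of lid_large_mid in the frame of jar_large between 0.097 and 0.105 m and distance of each of lid_square_mid, mortar, colander, rolling_pin from where it was at the start of the episode below 0.025 m); the robot touches nothing.
It fails at once if the square lid, mortar, colander or rolling pin is shifted by more than 25 mm (distance of any of lid_square_mid, mortar, colander, rolling_pin from where it was at the start of the episode above 0.025 m).
It fails at once if a jar is shifted by more than 30 mm or tipped by more than 20 degrees (distance of any of jar_small, jar_medium, jar_large from where it was at the start of the episode above 0.03 m or angle between any of jar_small, jar_medium, jar_large's own z axis and vertical above 0.35 rad).
It also fails if it takes over 83 s, if anything falls off the work surface, if the arm or the gripper's body presses on something with over 40 N, if the wrist force passes 120 N, or if a joint passes its speed limit or range.

### The arm

A 6-joint arm with a two-finger parallel gripper is mounted at the origin on the work surface. World frame = base frame: x ahead of the robot, y to its left, z up, the work surface at z = 0. Lengths are in m, angles in rad, forces in N, time in s.
With the tool pointing down it reaches from about 0.35 to 0.925 m from the base axis. Payload 6.4 kg.
Tool frame: the origin (TCP) lies midway between the tips of the shut fingers; the grasp point (between the pads) lies 19 mm behind it; z points along the fingers, y is the direction in which the jaws open and shut (so a half turn about z gives the same grasp; the last joint's range is limited). The gripper opens to 94 mm and grips with 3 to 60 N. Pads are 16 mm wide; open, the fingers measure 119 mm over their backs; the gripper's body (75 mm by 177 mm) begins 78 mm behind the grasp point.
Start: joints at [-0.174, 0.245, 1.558, -0, 1.339, -0.174], TCP at [0.65, 0, 0.205] pointing down, gripper open.
Joint ranges: [-3.13, 3.13], [-1.02, 2.26], [0.13, 2.54], [-0.95, 4.09], [0.21, 2.88], [-2.74, 2.74]. Speed limits (rad/s): [2.57, 2.57, 3.14, 3.14, 3.14, 3.14].

### API

Orientations are given as a unit quaternion [w, x, y, z].
In Python, from plant import observe, camera, camera_params, close_job gives the robot as it stands.
- The arm moves only by the tool move_arm, never from a script. Its argument "commands" is a list that holds one entry, the list of rows, each a list of 7 numbers: the shift along the world's x, y, z in cm, then the turn, a rotation vector about the world's x, y, z in degrees, then the opening in per cent of the stroke, from 0 (shut) to 100 (fully open). A call has exactly 5 rows; each row is the pose to reach, as a shift and turn from the pose measured when the call began; what a row does not reach only later rows make up. A row lasts 1/10 s, in which the tool goes at most 50 mm and 8.59 degrees, less where a joint would pass 70% of its speed; a pose out of reach is approached as far as the arm can. A call with a gripper value outside its range is refused whole. The fingers move at their own pace and stop on an object; "force" is the grip in N (left out, the last holds). Time passes only in rows, so rows that repeat a pose let the fingers close, or fill a call up. It gives the time, the measured TCP pose, the force and the opening at its end, in the units of the state.
- observe(): the state, without advancing time (a new reading comes with each control period).
- camera(name): name is "scene" or "side" or "wrist"; returns the picture (420x560x3 uint8, blue, green, red); there is no depth.
- camera_params(name): a dict with "K" (3x3 intrinsics, pixels), "world_to_cam" (4x4, takes a point from world to camera coordinates). Camera axes: x right, y down, z forward; pixel columns grow to the right and rows downward; lengths in m; the calibration is good to about 2 mm. A picture is of the moment at which its call begins: read the wrist's pose just before it. camera_params takes no time and is no camera call; for the wrist camera it gives the pose at the moment of the call.
- close_job(): hands the job in, once; it reports no verdict.
The state is a dict: "time": time; "qpos": joint angles; "joint_velocities": joint speeds; "joint_torque": joint torques, N m; "position": TCP position; "tcp_rot": TCP orientation; "contact_force": force on the tool from outside, world axes, zero at the start; "moment": the same for the moment, N m; "gripper_width": opening from 0.0 (shut) to 1.0 (fully open).
Only numpy, scipy, OpenCV 4.12 (cv2) and the standard library are available. Lean on these libraries where they do the work, as an engineer would, in place of code of your own. Each camera call takes 0.05 s, during which the arm holds its last target. There are 200 camera calls.

## Working session

There is one attempt and no reset: what is moved stays moved. The work goes in short steps, Python scripts to look and compute and a tool call to move; the robot and the scene stay as the last step left them, time stands still between calls to the robot, and variables do not carry over. Pictures are saved under pics/ and viewed, about 12 in all and at most 16, crops included, and the job is handed in when it is done.

Besides the shell and the picture viewer there is one more tool, called after "Call:" by a JSON object that holds its "method" and its "body". move_arm: Moves the arm, as the interface text tells. Its arguments: {"type":"object","properties":{"commands":{"type":"array","items":{"type":"array","items":{"type":"array","items":{"type":"number"}}}},"force":{"type":"number"}},"required":["commands"]}

```bash
mkdir -p pics; ls
python3 - <<'E'
from plant import *
import cv2
for n in("scene","side"):
    cv2.imwrite(f"pics/{n}0.png",camera(n)); p=camera_params(n); print(n,p)
print(observe())
E
```

```text
pics
scene {'K': array([[510.89616693,   0.        , 275.12405824],
       [  0.        , 510.89616693, 206.58979507],
       [  0.        ,   0.        ,   1.        ]]), 'world_to_cam': array([[ 0.35535552,  0.93449042, -0.0212158 , -0.19558921],
       [ 0.55514479, -0.22925493, -0.79953514, -0.2535882 ],
       [-0.75202175,  0.27234138, -0.6002445 ,  2.19201314],
       [ 0.        ,  0.        ,  0.        ,  1.        ]])}
side {'K': array([[512.46075082,   0.        , 281.86239174],
       [  0.        , 512.46075082, 209.34195828],
       [  0.        ,   0.        ,   1.        ]]), 'world_to_cam': array([[-0.96156118, -0.27422677,  0.01413395,  0.52090254],
       [-0.15783122,  0.50983993, -0.84566693,  0.13492448],
       [ 0.22469846, -0.81539127, -0.53352383,  1.45649497],
       [ 0.        ,  0.        ,  0.        ,  1.        ]])}
{'time': 0.1, 'qpos': array([-1.74083876e-01,  2.45726662e-01,  1.55881926e+00, -1.50428962e-05,
        1.33870273e+00, -1.74092141e-01]), 'joint_velocities': array([-0.00143162, -0.00144758, -0.00261   ,  0.00170108, -0.00080413,
       -0.00030434]), 'joint_torque': array([ 3.34354118e-04, -4.16915452e+01, -3.15525234e+01,  6.87146815e-02,
        3.09705036e-02, -6.25096459e-05]), 'position': array([6.49489257e-01, 1.02049834e-04, 2.04505955e-01]), 'tcp_rot': array([-6.73847023e-04,  7.07102389e-01,  7.07110688e-01, -4.81216531e-04]), 'contact_force': array([-0.28368844,  0.68929979,  0.09107618]), 'moment': array([-0.02429493, -0.00456359,  0.03124917]), 'gripper_width': 0.9996178174232079}
```

View pics/scene0.png

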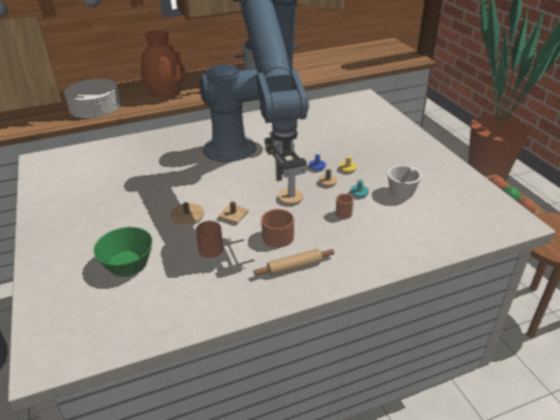

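View pics/side0.png

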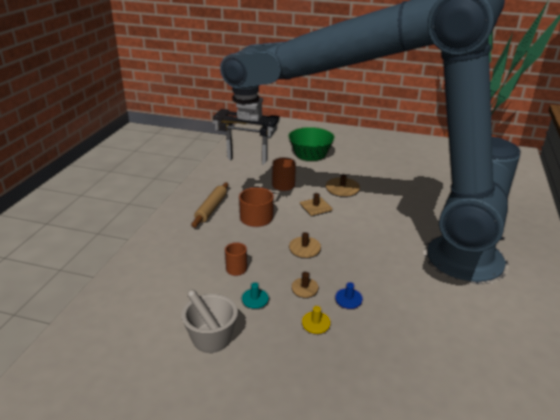

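The scene shows four wooden lids: small (328,178), medium (290,195), large (187,212) and square (234,212). The blue (317,163), yellow (348,165) and turquoise (359,190) lids are look-alikes. The jars are small (344,206), large (278,228) and medium (209,239). The side view agrees: small lid (305,286), medium (305,246), large (343,187), square (316,205). Next is an enlarged crop plus the wrist view.

Run:
```python
from plant import *
import cv2,numpy as np
im=cv2.imread("pics/scene0.png"); im2=cv2.imread("pics/side0.png")
a=cv2.resize(im[145:265,160:380],None,fx=3.6,fy=2.5*1,interpolation=cv2.INTER_CUBIC)
a=cv2.resize(im[145:265,160:380],(800,436)); cv2.imwrite("pics/crop0.png",a)
p=camera_params("wrist");w=camera("wrist");cv2.imwrite("pics/wrist0.png",w);print(p)
h=cv2.cvtColor(im,cv2.COLOR_BGR2HSV);h2=cv2.cvtColor(im2,cv2.COLOR_BGR2HSV)
for u,v in[(180,215),(186,207),(320,181),(328,174),(344,210),(300,300),(270,240)]:print('sc',u,v,h[v,u])
for u,v in[(295,289),(305,277),(330,189),(236,268),(400,350),(305,240)]:print('si',u,v,h2[v,u])
```

```text
{'K': array([[328.25120184,   0.        , 283.35850788],
       [  0.        , 328.25120184, 206.93213011],
       [  0.        ,   0.        ,   1.        ]]), 'world_to_cam': array([[ 9.99999243e-01,  6.15820070e-04, -1.06515546e-03,
        -6.49012380e-01],
       [ 8.65278950e-04, -9.67463274e-01,  2.53010011e-01,
        -2.64471143e-02],
       [-8.74690146e-04, -2.53010741e-01, -9.67463074e-01,
         3.90747596e-01],
       [ 0.00000000e+00,  0.00000000e+00,  0.00000000e+00,
         1.00000000e+00]])}
sc 180 215 [20 83 92]
sc 186 207 [17 62 58]
sc 320 181 [ 19  71 101]
sc 328 174 [13 59 69]
sc 344 210 [ 9 99 98]
sc 300 300 [ 17  18 199]
sc 270 240 [  9 104  93]
si 295 289 [ 17 132 143]
si 305 277 [ 13 194  46]
si 330 189 [ 17 132 129]
si 236 268 [ 10 194 104]
si 400 350 [ 16  36 134]
si 305 240 [ 13 194  46]
```

View pics/crop0.png

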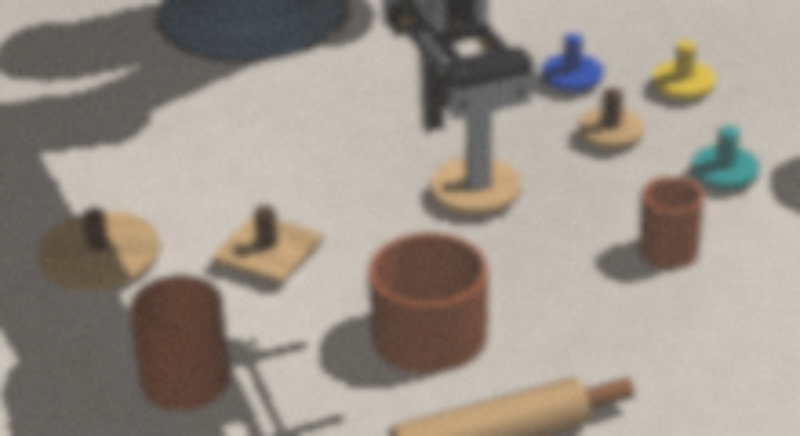

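View pics/wrist0.png

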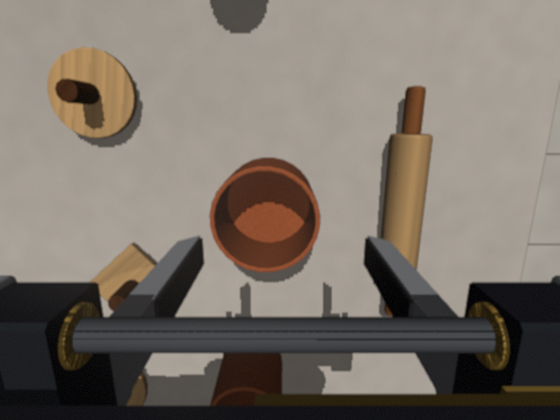

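The crop and the wrist view confirm the wood-coloured round lids: small at crop (610,125), medium at (475,190) and large at (98,250). The square lid is at (265,245), and the coloured ones are decoys. I'll get rough positions from two-view rays, then raise the wrist camera for accurate ones.

```bash
cat > h.py <<'E'
import numpy as np,cv2
from plant import *
def ray(p,u,v):
    R=p["world_to_cam"][:3,:3];t=p["world_to_cam"][:3,3]
    d=R.T@np.linalg.solve(p["K"],[u,v,1.]);return -R.T@t,d/np.linalg.norm(d)
def onplane(p,u,v,z):
    c,d=ray(p,u,v);return c+d*(z-c[2])/d[2]
def tri(rays):
    A=sum(np.eye(3)-np.outer(d,d) for c,d in rays);b=sum((np.eye(3)-np.outer(d,d))@c for c,d in rays)
    x=np.linalg.solve(A,b);return x,[np.linalg.norm(np.cross(x-c,d)) for c,d in rays]
def pix(p,X):
    q=p["world_to_cam"]@np.r_[X,1];q=p["K"]@q[:3];return q[:2]/q[2]
E
python3 - <<'E'
from h import *
s,d=camera_params("scene"),camera_params("side")
for n,a,b in[("kS",(328,170.5),(305.5,274)),("kL",(186.3,203),(343,176)),("kSq",(233,202.5),(316,195)),
 ("jS",(344.5,198),(236,249)),("jM",(208.5,227),(284,163)),("jL",(278,218),(256.5,196))]:
    x,e=tri([ray(s,*a),ray(d,*b)]);print(n,x.round(3),np.round(e,3))
print("mortar",onplane(s,404,175,.085),"colander",onplane(s,124,243,.08),"pin",onplane(s,257,271,.02),onplane(s,331,253,.02))
print("M",onplane(d,305,246,.018),"blue",onplane(d,349,299,.018),"yel",onplane(d,316,323,.018),"turq",onplane(d,255,299,.018))
E
```

```text
kS [0.403 0.271 0.055] [0. 0.]
kL [ 0.403 -0.273  0.055] [0.002 0.002]
kSq [ 0.463 -0.121  0.055] [0.002 0.002]
jS [0.6   0.239 0.068] [0.001 0.001]
jM [ 0.603 -0.243  0.089] [0.002 0.002]
jL [ 0.629 -0.019  0.079] [0. 0.]
mortar [0.57614484 0.48907456 0.085     ] colander [ 0.56652962 -0.50461195  0.08      ] pin [ 0.77867045 -0.14537262  0.02      ] [0.78998809 0.09808345 0.02      ]
M [0.44294473 0.10706119 0.018     ] blue [0.28549446 0.29076459 0.018     ] yel [0.34595607 0.3953258  0.018     ] turq [0.50899377 0.35829197 0.018     ]
```

Call:
{"method": "move_arm", "body": {"commands": [[[-1,-4,5,0,0,0,100],[-2,-8,10,0,0,0,100],[-3,-12,15,0,0,0,100],[-4,-16,20,0,0,0,100],[-4,-16,20,0,0,0,100]]]}}

```text
time: 0.65
position: [0.6101, -0.1556, 0.3993]
tcp_rot: [-0.001, 0.707, 0.707, -0.0]
contact_force: [1.1, -0.5, -0.1]
gripper_width: 0.996
```

```bash
cat > snap.py <<'E'
import sys,pickle
from h import *
n=sys.argv[1];p=camera_params("wrist");im=camera("wrist");cv2.imwrite(f"pics/{n}.png",im);pickle.dump(p,open(f"pics/{n}.pkl","wb"))
print(observe()["position"],observe()["time"])
E
python3 snap.py w1
```

```text
[ 0.61092263 -0.1606579   0.40728383] 0.7
```

Call:
{"method": "move_arm", "body": {"commands": [[[0,-5,0,0,0,0,100],[0,-10,0,0,0,0,100],[-2,-15,0,0,0,0,100],[-3,-18,0,0,0,0,100],[-3,-18,0,0,0,0,100]]]}}

```text
time: 1.2
position: [0.5789, -0.345, 0.4055]
tcp_rot: [0.004, 0.711, 0.703, -0.0]
contact_force: [-0.9, 0.2, 0.7]
gripper_width: 1.0
```

```bash
python3 snap.py w2
```

```text
[ 0.57992988 -0.34262812  0.40598544] 1.25
```

Call:
{"method": "move_arm", "body": {"commands": [[[0,5,0,0,0,0,100],[0,9,0,0,0,0,100],[0,9,0,0,0,0,100],[0,9,0,0,0,0,100],[0,9,0,0,0,0,100]]]}}

```text
time: 1.75
position: [0.5801, -0.2525, 0.4058]
tcp_rot: [0.004, 0.71, 0.704, 0.0]
contact_force: [-0.3, 0.2, -0.2]
gripper_width: 0.999
```

```bash
python3 snap.py w3
```

```text
[ 0.58000258 -0.25293853  0.40567659] 1.8
```

Call:
{"method": "move_arm", "body": {"commands": [[[0,5,0,0,0,0,100],[0,10,0,0,0,0,100],[0,15,0,0,0,0,100],[0,20,0,0,0,0,100],[0,25,0,0,0,0,100]]]}}

```text
time: 2.3
position: [0.58, -0.002, 0.4055]
tcp_rot: [0.004, 0.711, 0.703, 0.0]
contact_force: [0.4, 0.2, -0.4]
gripper_width: 0.998
```

```bash
python3 snap.py w4
```

```text
[0.57968977 0.00477723 0.40593291] 2.35
```

Call:
{"method": "move_arm", "body": {"commands": [[[0,5,0,0,0,0,100],[0,10,0,0,0,0,100],[0,13,0,0,0,0,100],[0,13,0,0,0,0,100],[0,13,0,0,0,0,100]]]}}

```text
time: 2.85
position: [0.58, 0.1344, 0.4056]
tcp_rot: [0.003, 0.708, 0.706, 0.001]
contact_force: [0.6, -0.9, 0.3]
gripper_width: 1.004
```

```bash
python3 snap.py w5
python3 - <<'E'
import cv2,numpy as np
a=[cv2.resize(cv2.imread(f"pics/w{i}.png")[:,:],(400,300)) for i in (2,3,4,5)]
cv2.imwrite("pics/mos.png",np.vstack([np.hstack(a[:2]),np.hstack(a[2:])]))
E
```

```text
[0.58008674 0.13365188 0.40561202] 2.9
```

View pics/mos.png

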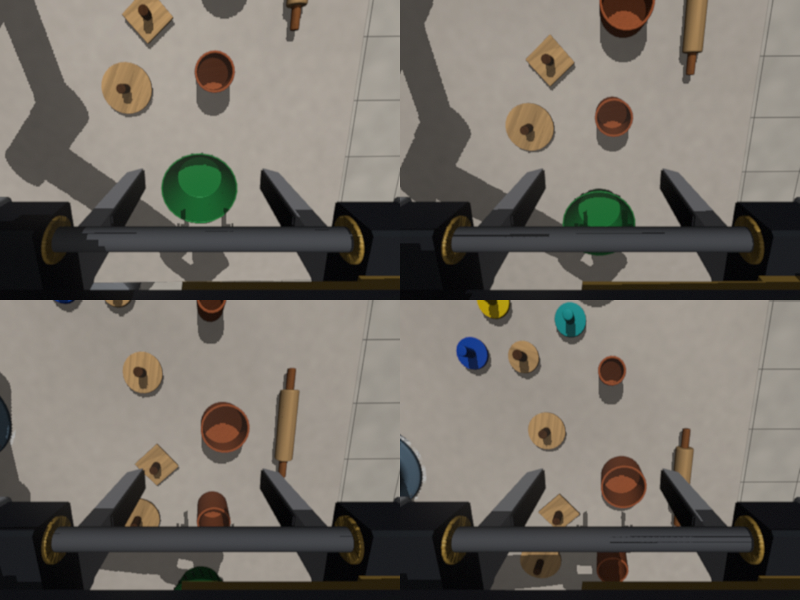

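Mosaic: all lids and jars are clear of the fingers in at least two wrist pictures. Large lid, medium jar and square lid show in w2/w3, medium and small lids and the small and large jars in w4/w5. Now I'll fit ellipses to masks.

```bash
cat > meas.py <<'E'
import pickle
from h import *
def load(n): return cv2.imread(f"pics/{n}.png"),pickle.load(open(f"pics/{n}.pkl","rb"))
def ell(n,X,r,kind):
    im,p=load(n);u,v=pix(p,X);f=p["K"][0,0]*r/(p["world_to_cam"]@np.r_[X,1])[2]
    h=cv2.cvtColor(im,cv2.COLOR_BGR2HSV)
    if kind=="lid": m=(h[...,0]>=10)&(h[...,0]<25)&(h[...,1]>85)
    else: m=(h[...,0]<14)&(h[...,1]>110)&(h[...,2]>50)
    w=np.zeros(m.shape,np.uint8);cv2.circle(w,(int(u),int(v)),int(f*1.35+6),1,-1)
    m=cv2.morphologyEx((m&(w>0)).astype(np.uint8),cv2.MORPH_OPEN,np.ones((3,3)))
    c=max(cv2.findContours(m,0,cv2.CHAIN_APPROX_NONE)[0],key=cv2.contourArea)
    return cv2.fitEllipse(cv2.convexHull(c)),f,p,im
E
python3 - <<'E'
from meas import *
O={"lS":((.403,.271,.018),.035,["w5"]),"lM":((.443,.107,.018),.046,["w4","w5"]),"lL":((.403,-.273,.018),.059,["w2","w3"]),
"jS":((.6,.239,.07),.03,["w5"]),"jM":((.603,-.243,.09),.041,["w2","w3"]),"jL":((.629,-.019,.08),.054,["w4","w5"])}
tiles=[]
for k,(X,r,ns) in O.items():
    rs=[]
    for n in ns:
        e,f,p,im=ell(n,X,r,"lid" if k[0]=="l" else "jar");rs.append(ray(p,*e[0]))
        print(k,n,np.round(e[0],1),np.round(e[1],1),"exp",round(2*f,1),onplane(p,*e[0],X[2]).round(4))
        cx,cy=map(int,pix(p,X)); o=cv2.copyMakeBorder(im,60,60,60,60,0)[cy+10:cy+110,cx+10:cx+110];o=cv2.resize(o,(250,250),interpolation=cv2.INTER_CUBIC)
        S=2.5;cv2.ellipse(o,(((e[0][0]-cx+50)*S,(e[0][1]-cy+50)*S),(e[1][0]*S,e[1][1]*S),e[2]),(255,255,0),1);tiles.append(cv2.resize(o,(200,200)))
    if len(rs)>1:print("  tri",tri(rs)[0].round(4))
while len(tiles)<12:tiles.append(tiles[0]*0)
cv2.imwrite("pics/fit.png",np.vstack([np.hstack(tiles[i:i+4]) for i in(0,4,8)]))
E
```

```text
lS w5 [172.6  79.4] [41.4 46.3] exp 43.3 [0.4036 0.2726 0.018 ]
lM w4 [199.2 101.2] [54.1 58.9] exp 56.2 [0.4453 0.1022 0.018 ]
lM w5 [205.1 182.8] [49.8 52.9] exp 52.7 [0.4455 0.1028 0.018 ]
  tri [0.4448 0.1023 0.0157]
lL w2 [177.  122.7] [67.6 74.2] exp 70.8 [ 0.4043 -0.275   0.018 ]
lL w3 [181.2 177.3] [63.8 69.1] exp 67.8 [ 0.4046 -0.2747  0.018 ]
  tri [ 0.4039 -0.2751  0.0161]
jS w5 [296.3  98.8] [38.2 41.2] exp 40.2 [0.6016 0.2394 0.07  ]
jM w2 [300.1 100. ] [55.  58.7] exp 57.2 [ 0.6057 -0.2446  0.09  ]
jM w3 [298.7 163.7] [52.  55.2] exp 54.4 [ 0.6054 -0.2432  0.09  ]
  tri [ 0.606  -0.2442  0.0824]
jL w4 [313.9 178.4] [67.9 70.2] exp 69.3 [ 0.6294 -0.017   0.08  ]
jL w5 [311.6 255.5] [64.  72.3] exp 64.9 [ 0.6286 -0.0083  0.08  ]
  tri [ 0.6324 -0.0231  0.0456]
```

View pics/fit.png

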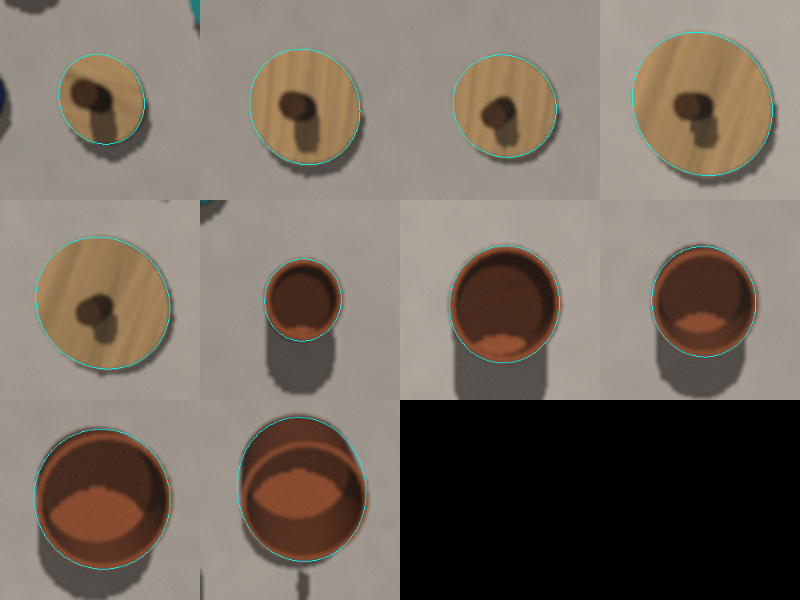

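Fits look good. The large-jar fit in w5 shows the jar's side wall, so I'll use the scene/side value for it with w4. Targets:

| Size | Lid (x, y) | Jar (x, y) |
|---|---|---|
| Small | .4036, .2726 | .601, .239 |
| Medium | .445, .1025 | .606, −.244 |
| Large | .404, −.275 | .629, −.019 |

The small lid goes first.

Call:
{"method": "move_arm", "body": {"commands": [[[-3.4,2.7,-3,0,0,0,100],[-6.8,5.4,-5,0,0,0,100],[-10,8,-8,0,0,0,100],[-13.5,10.7,-10,0,0,0,100],[-15,12,-12,0,0,0,100]]]}}

```text
time: 3.4
position: [0.4284, 0.2535, 0.2846]
tcp_rot: [0.003, 0.709, 0.706, 0.001]
contact_force: [-0.4, 0.2, -0.5]
gripper_width: 0.999
```

```bash
cat > to.py <<'E'
import sys
from h import *
o=observe();print(o["position"].round(4),o["tcp_rot"].round(4),"shift cm",((np.array(list(map(float,sys.argv[1:4])))-o["position"])*100).round(2),"t",o["time"])
E
python3 to.py .4036 .2726 .025
```

```text
[0.4284 0.2535 0.2846] [0.0028 0.7087 0.7055 0.0014] shift cm [ -2.48   1.91 -25.96] t 3.4
```

Call:
{"method": "move_arm", "body": {"commands": [[[-1.5,1,-4,0,0,0,100],[-2.5,1.9,-8,0,0,0,100],[-2.5,1.9,-12,0,0,0,100],[-2.5,1.9,-15,0,0,0,100],[-2.5,1.9,-16,0,0,0,100]]]}}

```text
time: 3.9
position: [0.4019, 0.2703, 0.1212]
tcp_rot: [0.002, 0.71, 0.705, -0.001]
contact_force: [-0.3, 0.1, -0.2]
gripper_width: 1.0
```

```bash
python3 to.py .4036 .2726 .025; python3 snap.py w6
```

```text
[0.4019 0.2703 0.1212] [ 0.0016  0.7096  0.7046 -0.0015] shift cm [ 0.17  0.23 -9.62] t 3.9
[0.40217781 0.27051604 0.12145257] 3.95
```

View pics/w6.png

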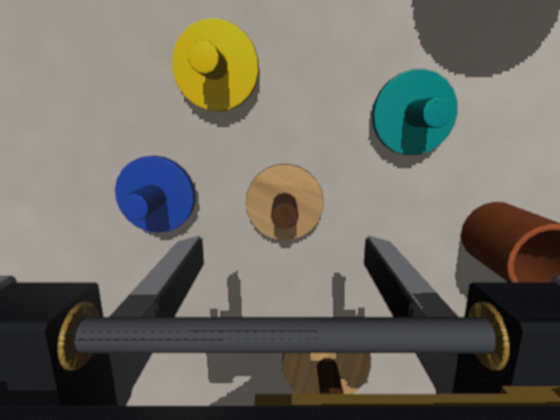

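The wooden small lid is at (285,202), centred between the fingers, with the decoys clear. Descend and grip.

Call:
{"method": "move_arm", "body": {"commands": [[[0.2,0.2,-3,0,0,0,100],[0.2,0.2,-6,0,0,0,100],[0.2,0.2,-8,0,0,0,100],[0.2,0.2,-9.4,0,0,0,100],[0.2,0.2,-9.4,0,0,0,100]]], "force": 25}}

```text
time: 4.45
position: [0.4043, 0.2719, 0.027]
tcp_rot: [0.001, 0.71, 0.704, -0.002]
contact_force: [-0.6, 0.6, 0.2]
gripper_width: 1.0
```

Call:
{"method": "move_arm", "body": {"commands": [[[0,0,0,0,0,0,0],[0,0,0,0,0,0,0],[0,0,0,0,0,0,0],[0,0,0,0,0,0,0],[0,0,0,0,0,0,0]]], "force": 25}}

```text
time: 4.95
position: [0.4046, 0.2721, 0.0275]
tcp_rot: [0.002, 0.71, 0.704, -0.002]
contact_force: [1.0, 0.4, -0.1]
gripper_width: 0.607
```

Call:
{"method": "move_arm", "body": {"commands": [[[0,0,0,0,0,0,0],[0,0,0,0,0,0,0],[0,0,0,0,0,0,0],[0,0,0,0,0,0,0],[0,0,0,0,0,0,0]]], "force": 25}}

```text
time: 5.45
position: [0.4044, 0.272, 0.0273]
tcp_rot: [0.002, 0.71, 0.704, -0.002]
contact_force: [1.1, -0.5, -0.8]
gripper_width: 0.229
```

Call:
{"method": "move_arm", "body": {"commands": [[[0,0,0,0,0,0,0],[0,0,3,0,0,0,0],[0,0,7,0,0,0,0],[0,0,11,0,0,0,0],[0,0,13,0,0,0,0]]]}}

```text
time: 5.95
position: [0.406, 0.2726, 0.1611]
tcp_rot: [0.003, 0.71, 0.704, 0.001]
contact_force: [0.8, -0.3, -0.8]
gripper_width: 0.228
```

Call:
{"method": "move_arm", "body": {"commands": [[[3,-0.5,0,0,0,0,0],[7,-1,0,0,0,0,0],[11,-1.5,0,0,0,0,0],[14.5,-2,0,0,0,0,0],[16,-2.5,0,0,0,0,0]]]}}

```text
time: 6.45
position: [0.5685, 0.2469, 0.1608]
tcp_rot: [0.003, 0.71, 0.704, 0.001]
contact_force: [-0.6, 0.7, -0.5]
gripper_width: 0.226
```

```bash
python3 to.py .601 .239 .0895;python3 snap.py w7
python3 - <<'E'
from plant import *
import cv2
print(observe()["gripper_width"],observe()["contact_force"])
E
```

```text
[0.5685 0.2469 0.1608] [0.0029 0.7103 0.7039 0.001 ] shift cm [ 3.25 -0.79 -7.13] t 6.45
[0.56935562 0.24613871 0.16074842] 6.5
0.23015941973935522 [ 0.19242962 -1.92043484 -0.70208758]
```

View pics/w7.png

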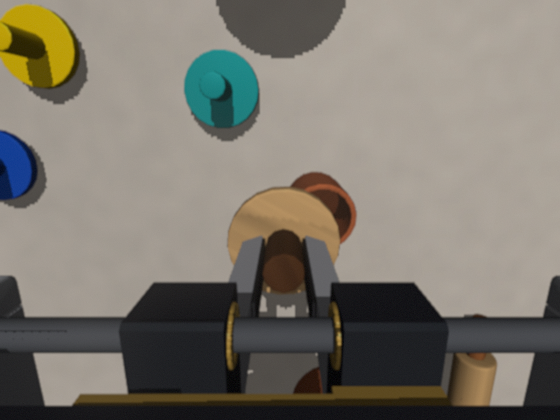

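The small lid is held and level, with the disc spanning columns 229–340 and its top edge at row 188. The jar is behind at (325,210). Quick check of the lid's offset from the TCP.

```bash
cat > held.py <<'E'
import sys
from meas import *
n,x,y,z,r=sys.argv[1],*map(float,sys.argv[2:6])
im,p=load(n);X=np.array([x,y,z-.0093]);h=cv2.cvtColor(im,cv2.COLOR_BGR2HSV)
m=((h[...,0]>=12)&(h[...,0]<25)&(h[...,1]>85)).astype(np.uint8);m[290:]=0
m=cv2.morphologyEx(m,cv2.MORPH_OPEN,np.ones((3,3)))
c=max(cv2.findContours(m,0,1)[0],key=cv2.contourArea)[:,0]
P=np.array([onplane(p,u+.5,v+.5,X[2])[:2] for u,v in cv2.convexHull(c)[:,0]]) # outline on disc plane
P=P[P[:,1]>y-.003]
from scipy.optimize import least_squares
s=least_squares(lambda q:np.hypot(*(P-q).T)-r,[x,y],loss="soft_l1",f_scale=.001)
print("offset mm",((s.x-[x,y])*1000).round(1),"rms",np.sqrt((s.fun**2).mean())*1000,len(P))
E
python3 held.py w7 .5690 .2465 .1608 .035
```

```text
offset mm [0.1 1.5] rms 0.47753333531037867 24
```

Call:
{"method": "move_arm", "body": {"commands": [[[2,-0.5,0,0,0,0,0],[3.2,-0.9,0,0,0,0,0],[3.2,-0.9,-2,0,0,0,0],[3.2,-0.9,-4,0,0,0,0],[3.2,-0.9,-4,0,0,0,0]]]}}

```text
time: 7.0
position: [0.5986, 0.2367, 0.1173]
tcp_rot: [0.001, 0.711, 0.704, -0.002]
contact_force: [-0.4, 0.4, -1.3]
gripper_width: 0.229
```

```bash
python3 to.py .601 .2375 .0893
```

```text
[0.5986 0.2367 0.1173] [ 0.0014  0.7106  0.7036 -0.0017] shift cm [ 0.24  0.08 -2.8 ] t 7.0
```

Call:
{"method": "move_arm", "body": {"commands": [[[0.2,0.1,-1,0,0,0,0],[0.2,0.1,-1.8,0,0,0,0],[0.2,0.1,-2.4,0,0,0,0],[0.2,0.1,-2.7,0,0,0,0],[0.2,0.1,-2.7,0,0,0,0]]]}}

```text
time: 7.5
position: [0.6004, 0.2378, 0.09]
tcp_rot: [0.001, 0.711, 0.704, -0.002]
contact_force: [0.1, 0.6, -0.4]
gripper_width: 0.229
```

Call:
{"method": "move_arm", "body": {"commands": [[[0,0,-0.1,0,0,0,0],[0,0,-0.1,0,0,0,0],[0,0,-0.1,0,0,0,40],[0,0,-0.1,0,0,0,70],[0,0,-0.1,0,0,0,70]]]}}

```text
time: 8.0
position: [0.6006, 0.2378, 0.0893]
tcp_rot: [0.001, 0.711, 0.704, -0.002]
contact_force: [-0.1, -0.6, -0.8]
gripper_width: 0.453
```

Call:
{"method": "move_arm", "body": {"commands": [[[0,0,0,0,0,0,70],[0,0,2,0,0,0,80],[0,0,6,0,0,0,80],[0,0,10,0,0,0,80],[0,0,11,0,0,0,80]]]}}

```text
time: 8.5
position: [0.6033, 0.2384, 0.2053]
tcp_rot: [0.004, 0.711, 0.704, 0.002]
contact_force: [0.5, 0.4, 1.1]
gripper_width: 0.797
```

```bash
python3 snap.py w8; python3 to.py .445 .1025 .15
python3 - <<'E'
from meas import *
e,f,p,im=ell("w8",(.601,.239,.08),.035,"lid")
print(e,2*f,onplane(p,*e[0],.08))
E
```

```text
[0.60301423 0.23836869 0.20466103] 8.55
[0.603  0.2384 0.2047] [0.0036 0.7105 0.7037 0.0019] shift cm [-15.8  -13.59  -5.47] t 8.55
((279.5729064941406, 198.37234497070312), (70.64867401123047, 72.9718246459961), 7.3933515548706055) 73.34930504570288 [0.60058984 0.24042444 0.08      ]
```

View pics/w8.png

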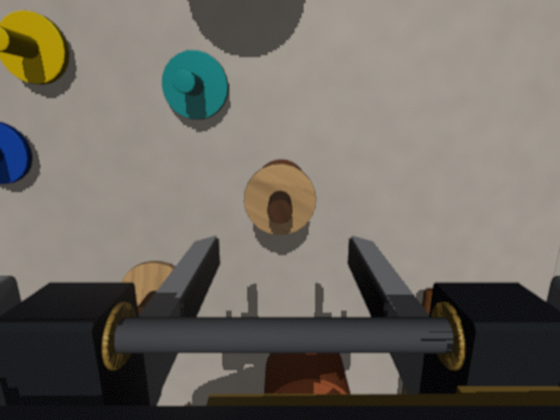

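The small lid sits on its jar at (280,198), ellipse 70.6×73 against 73 expected, centre (.6006,.2404), so it looks seated. Next the medium lid.

Call:
{"method": "move_arm", "body": {"commands": [[[-3.5,-3,0,0,0,0,90],[-7,-6,0,0,0,0,100],[-10.5,-9,-1,0,0,0,100],[-14,-12,-4,0,0,0,100],[-15.8,-13.6,-6,0,0,0,100]]]}}

```text
time: 9.05
position: [0.4419, 0.1013, 0.1418]
tcp_rot: [0.003, 0.711, 0.703, 0.001]
contact_force: [0.5, -0.2, -0.2]
gripper_width: 0.994
```

```bash
python3 to.py .445 .1025 .0265
```

```text
[0.4419 0.1013 0.1418] [0.0027 0.7107 0.7035 0.0008] shift cm [  0.31   0.12 -11.53] t 9.05
```

Call:
{"method": "move_arm", "body": {"commands": [[[0.3,0.1,-3,0,0,0,100],[0.3,0.1,-6.5,0,0,0,100],[0.3,0.1,-9,0,0,0,100],[0.3,0.1,-11.5,0,0,0,100],[0.3,0.1,-11.5,0,0,0,100]]]}}

```text
time: 9.55
position: [0.4403, 0.1023, 0.0224]
tcp_rot: [-0.001, 0.711, 0.703, -0.003]
contact_force: [-0.3, 0.1, -0.6]
gripper_width: 1.0
```

Call:
{"method": "move_arm", "body": {"commands": [[[0,0,0,0,0,0,0],[0,0,0,0,0,0,0],[0,0,0,0,0,0,0],[0,0,0,0,0,0,0],[0,0,0,0,0,0,0]]]}}

```text
time: 10.05
position: [0.4409, 0.1023, 0.0231]
tcp_rot: [-0.0, 0.711, 0.703, -0.002]
contact_force: [-0.4, -0.4, 0.4]
gripper_width: 0.611
```

Call:
{"method": "move_arm", "body": {"commands": [[[0,0,0,0,0,0,0],[0,0,0,0,0,0,0],[0,0,0,0,0,0,0],[0,0,0,0,0,0,0],[0,0,0,0,0,0,0]]]}}

```text
time: 10.55
position: [0.441, 0.1023, 0.0231]
tcp_rot: [-0.0, 0.711, 0.703, -0.002]
contact_force: [0.8, -0.9, -0.3]
gripper_width: 0.227
```

Call:
{"method": "move_arm", "body": {"commands": [[[0,0,0,0,0,0,0],[0,0,3,0,0,0,0],[0,0,8,0,0,0,0],[0,0,12,0,0,0,0],[0,0,15,0,0,0,0]]]}}

```text
time: 11.05
position: [0.4416, 0.1023, 0.1758]
tcp_rot: [0.001, 0.711, 0.703, -0.001]
contact_force: [-0.2, 0.4, -0.9]
gripper_width: 0.226
```

```bash
python3 to.py .606 -.244 .110
```

```text
[0.4416 0.1023 0.1758] [ 7.000e-04  7.107e-01  7.035e-01 -1.200e-03] shift cm [ 16.44 -34.63  -6.58] t 11.05
```

Call:
{"method": "move_arm", "body": {"commands": [[[1.5,-3,0,0,0,0,0],[3.3,-7,0,0,0,0,0],[5.2,-11,0,0,0,0,0],[7,-15,0,0,0,0,0],[8.9,-19,0,0,0,0,0]]]}}

```text
time: 11.55
position: [0.5308, -0.0893, 0.1755]
tcp_rot: [0.0, 0.711, 0.703, -0.001]
contact_force: [0.8, 0.2, -0.9]
gripper_width: 0.227
```

Call:
{"method": "move_arm", "body": {"commands": [[[1.8,-4,0,0,0,0,0],[3.7,-8,0,0,0,0,0],[5.2,-11,0,0,0,0,0],[6,-13,0,0,0,0,0],[6,-13,0,0,0,0,0]]]}}

```text
time: 12.05
position: [0.5909, -0.2216, 0.1747]
tcp_rot: [0.0, 0.712, 0.702, -0.001]
contact_force: [0.5, 0.1, -0.6]
gripper_width: 0.226
```

```bash
python3 snap.py w9; python3 to.py .606 -.244 .105
python3 - <<'E'
from plant import *
p=observe()["position"]
import subprocess
subprocess.run(["python3","held.py","w9",str(p[0]),str(p[1]),str(p[2]+.0042),".046"])
E
```

```text
[ 0.59045831 -0.21992035  0.17464205] 12.1
[ 0.5905 -0.2199  0.1746] [-4.000e-04  7.113e-01  7.029e-01 -1.400e-03] shift cm [ 1.55 -2.41 -6.96] t 12.1
offset mm [ 0.6 -2.4] rms 0.5228066352958964 26
```

Call:
{"method": "move_arm", "body": {"commands": [[[1,-1.5,0,0,0,0,0],[1.6,-2.2,-1,0,0,0,0],[1.6,-2.2,-3,0,0,0,0],[1.6,-2.2,-4.5,0,0,0,0],[1.6,-2.2,-4.5,0,0,0,0]]]}}

```text
time: 12.6
position: [0.6043, -0.2399, 0.1258]
tcp_rot: [-0.004, 0.711, 0.703, -0.002]
contact_force: [0.1, 0.5, -0.9]
gripper_width: 0.23
```

```bash
python3 to.py .6055 -.2425 .105
```

```text
[ 0.6043 -0.2399  0.1258] [-0.0037  0.7111  0.7031 -0.0021] shift cm [ 0.12 -0.26 -2.08] t 12.6
```

Call:
{"method": "move_arm", "body": {"commands": [[[0.1,-0.3,-0.3,0,0,0,0],[0.1,-0.3,-1,0,0,0,0],[0.1,-0.3,-1.6,0,0,0,0],[0.1,-0.3,-1.9,0,0,0,0],[0.1,-0.3,-1.9,0,0,0,0]]]}}

```text
time: 13.1
position: [0.6051, -0.2427, 0.1063]
tcp_rot: [-0.004, 0.711, 0.703, -0.002]
contact_force: [-0.3, 0.3, -1.8]
gripper_width: 0.23
```

Call:
{"method": "move_arm", "body": {"commands": [[[0,0,-0.1,0,0,0,0],[0,0,-0.1,0,0,0,0],[0,0,-0.1,0,0,0,40],[0,0,-0.1,0,0,0,70],[0,0,-0.1,0,0,0,70]]]}}

```text
time: 13.6
position: [0.6052, -0.2428, 0.1056]
tcp_rot: [-0.004, 0.711, 0.703, -0.002]
contact_force: [-1.2, 0.5, -0.4]
gripper_width: 0.448
```

Call:
{"method": "move_arm", "body": {"commands": [[[0,0,0,0,0,0,70],[0,0,2,0,0,0,80],[0,0,6,0,0,0,80],[0,0,10,0,0,0,80],[0,0,11,0,0,0,80]]]}}

```text
time: 14.1
position: [0.6076, -0.2442, 0.2218]
tcp_rot: [0.001, 0.711, 0.703, -0.001]
contact_force: [-0.0, -0.4, 0.2]
gripper_width: 0.796
```

```bash
python3 snap.py w10; python3 to.py .404 -.275 .15
python3 - <<'E'
from meas import *
e,f,p,im=ell("w10",(.606,-.244,.1),.046,"lid")
print(e,2*f,onplane(p,*e[0],.1))
E
```

```text
[ 0.60733264 -0.24403207  0.22113087] 14.15
[ 0.6073 -0.244   0.2211] [ 3.000e-04  7.110e-01  7.031e-01 -1.100e-03] shift cm [-20.33  -3.1   -7.11] t 14.15
((281.0290832519531, 198.18154907226562), (94.47516632080078, 94.90172576904297), 99.02046203613281) 97.41647294284306 [ 0.60516328 -0.24114415  0.1       ]
```

View pics/w10.png

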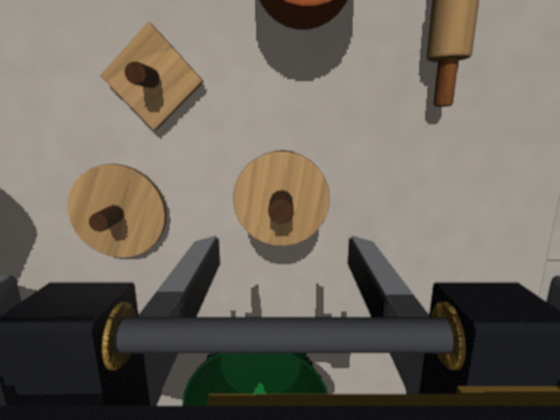

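The medium lid sits on its jar at (281,198), centre (.605,−.241) against the jar's (.606,−.244). The large lid at (117,210) is next.

Call:
{"method": "move_arm", "body": {"commands": [[[-4,-0.6,0,0,0,0,90],[-8.5,-1.3,0,0,0,0,100],[-13,-2,-2,0,0,0,100],[-17,-2.6,-5,0,0,0,100],[-20.3,-3.1,-7,0,0,0,100]]]}}

```text
time: 14.65
position: [0.4012, -0.2736, 0.1476]
tcp_rot: [-0.002, 0.711, 0.703, -0.001]
contact_force: [0.2, -0.6, -0.3]
gripper_width: 0.998
```

```bash
python3 to.py .404 -.275 .0275
```

```text
[ 0.4012 -0.2736  0.1476] [-0.0019  0.7111  0.703  -0.0011] shift cm [  0.28  -0.14 -12.01] t 14.65
```

Call:
{"method": "move_arm", "body": {"commands": [[[0.3,-0.1,-3,0,0,0,100],[0.3,-0.1,-6.5,0,0,0,100],[0.3,-0.1,-9.5,0,0,0,100],[0.3,-0.1,-11.5,0,0,0,100],[0.3,-0.1,-11.8,0,0,0,100]]]}}

```text
time: 15.15
position: [0.4015, -0.2718, 0.0255]
tcp_rot: [-0.006, 0.711, 0.703, -0.001]
contact_force: [-1.3, 0.2, 0.6]
gripper_width: 0.997
```

Call:
{"method": "move_arm", "body": {"commands": [[[0,0,0,0,0,0,0],[0,0,0,0,0,0,0],[0,0,0,0,0,0,0],[0,0,0,0,0,0,0],[0,0,0,0,0,0,0]]]}}

```text
time: 15.65
position: [0.402, -0.2723, 0.0262]
tcp_rot: [-0.005, 0.711, 0.703, -0.001]
contact_force: [0.5, 0.3, 0.6]
gripper_width: 0.606
```

Call:
{"method": "move_arm", "body": {"commands": [[[0,0,0,0,0,0,0],[0,0,0,0,0,0,0],[0,0,0,0,0,0,0],[0,0,0,0,0,0,0],[0,0,0,0,0,0,0]]]}}

```text
time: 16.15
position: [0.4021, -0.2723, 0.0263]
tcp_rot: [-0.005, 0.711, 0.703, -0.001]
contact_force: [0.6, -0.0, -0.1]
gripper_width: 0.229
```

Call:
{"method": "move_arm", "body": {"commands": [[[0,0,0,0,0,0,0],[0,0,3,0,0,0,0],[0,0,8,0,0,0,0],[0,0,12,0,0,0,0],[0,0,15,0,0,0,0]]]}}

```text
time: 16.65
position: [0.4025, -0.2727, 0.1789]
tcp_rot: [-0.004, 0.711, 0.703, -0.001]
contact_force: [0.4, -0.4, -2.0]
gripper_width: 0.229
```

```bash
python3 to.py .629 -.019 .100
```

```text
[ 0.4025 -0.2727  0.1789] [-0.0039  0.7112  0.703  -0.001 ] shift cm [22.65 25.37 -7.89] t 16.65
```

Call:
{"method": "move_arm", "body": {"commands": [[[2,2.5,0,0,0,0,0],[4.8,5.5,0,0,0,0,0],[7.5,8.5,0,0,0,0,0],[10,11.5,0,0,0,0,0],[12.5,14.5,0,0,0,0,0]]]}}

```text
time: 17.15
position: [0.528, -0.1262, 0.1785]
tcp_rot: [-0.004, 0.711, 0.703, -0.001]
contact_force: [1.5, -0.2, -0.8]
gripper_width: 0.227
```

Call:
{"method": "move_arm", "body": {"commands": [[[2.5,2.8,0,0,0,0,0],[5,5.6,0,0,0,0,0],[7,7.5,0,0,0,0,0],[8,8.5,0,0,0,0,0],[8,8.5,0,0,0,0,0]]]}}

```text
time: 17.65
position: [0.6082, -0.0403, 0.1779]
tcp_rot: [-0.005, 0.711, 0.704, -0.002]
contact_force: [-0.5, 0.2, -1.7]
gripper_width: 0.228
```

```bash
python3 snap.py w11; python3 to.py .629 -.019 .0983
python3 - <<'E'
from plant import *
p=observe()["position"]
import subprocess
subprocess.run(["python3","held.py","w11",str(p[0]),str(p[1]),str(p[2]+.001),".059"])
E
```

```text
[ 0.60755706 -0.04124622  0.17790478] 17.7
[ 0.6076 -0.0412  0.1779] [-0.0047  0.7109  0.7033 -0.0018] shift cm [ 2.14  2.22 -7.96] t 17.7
offset mm [-0.1 -2.4] rms 9.55105078558845 23
```

View pics/w11.png

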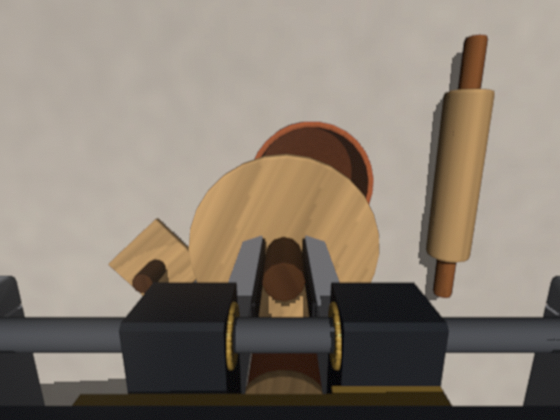

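The large lid is held level (columns 190–379, top row 155), with the jar ahead at (312,180). The fit is disturbed by the square lid, but its −2.4 mm in y agrees with the pick geometry, so I'll correct for it.

Call:
{"method": "move_arm", "body": {"commands": [[[1,1.2,0,0,0,0,0],[2.1,2.5,-1,0,0,0,0],[2.1,2.5,-3,0,0,0,0],[2.1,2.5,-5,0,0,0,0],[2.1,2.5,-5,0,0,0,0]]]}}

```text
time: 18.2
position: [0.6262, -0.0161, 0.1246]
tcp_rot: [-0.007, 0.711, 0.703, -0.004]
contact_force: [-0.3, 0.3, -2.3]
gripper_width: 0.23
```

```bash
python3 to.py .629 -.0165 .0983
```

```text
[ 0.6262 -0.0161  0.1246] [-0.0074  0.7112  0.7029 -0.0036] shift cm [ 0.28 -0.04 -2.63] t 18.2
```

Call:
{"method": "move_arm", "body": {"commands": [[[0.3,0,-0.6,0,0,0,0],[0.3,0,-1.4,0,0,0,0],[0.3,0,-2,0,0,0,0],[0.3,0,-2.4,0,0,0,0],[0.3,0,-2.4,0,0,0,0]]]}}

```text
time: 18.7
position: [0.6288, -0.0161, 0.1]
tcp_rot: [-0.008, 0.711, 0.703, -0.004]
contact_force: [0.4, -0.1, -0.7]
gripper_width: 0.228
```

Call:
{"method": "move_arm", "body": {"commands": [[[0,0,-0.2,0,0,0,0],[0,0,-0.2,0,0,0,0],[0,0,-0.2,0,0,0,40],[0,0,-0.2,0,0,0,70],[0,0,-0.2,0,0,0,70]]]}}

```text
time: 19.2
position: [0.6289, -0.0161, 0.0982]
tcp_rot: [-0.008, 0.711, 0.703, -0.004]
contact_force: [1.1, 0.2, -0.3]
gripper_width: 0.449
```

Call:
{"method": "move_arm", "body": {"commands": [[[0,0,0,0,0,0,70],[0,0,2,0,0,0,80],[0,0,6,0,0,0,80],[0,0,10,0,0,0,80],[0,0,14,0,0,0,80]]]}}

```text
time: 19.7
position: [0.6287, -0.016, 0.2396]
tcp_rot: [-0.008, 0.711, 0.703, -0.004]
contact_force: [0.4, -1.0, -0.5]
gripper_width: 0.794
```

Call:
{"method": "move_arm", "body": {"commands": [[[-2,0,4,0,0,0,80],[-4,0,8,0,0,0,80],[-6,0,12,0,0,0,80],[-6,0,14,0,0,0,80],[-6,0,14,0,0,0,80]]]}}

```text
time: 20.2
position: [0.5696, -0.0163, 0.3841]
tcp_rot: [-0.004, 0.711, 0.703, -0.002]
contact_force: [0.1, -1.0, 0.1]
gripper_width: 0.803
```

```bash
python3 snap.py w12
python3 - <<'E'
from meas import *
a,b=camera("scene"),camera("side");cv2.imwrite("pics/sceneF.png",a);cv2.imwrite("pics/sideF.png",b)
e,f,p,im=ell("w12",(.629,-.019,.09),.059,"lid");print(e,2*f,onplane(p,*e[0],.09))
A=cv2.resize(a[140:280,170:380],(400,267),interpolation=2);B=cv2.resize(b[110:290,190:370],(400,400),interpolation=2)
c=np.zeros((600,800,3),np.uint8);c[:267,:400]=A;c[:400,400:]=B;c[300:600,:400]=cv2.resize(im,(400,300));cv2.imwrite("pics/F.png",c)
E
```

```text
[ 0.56908794 -0.01615933  0.38095668] 20.25
((325.86358642578125, 175.10023498535156), (78.41165161132812, 80.88716125488281), 42.84098815917969) 81.16578977489193 [ 0.62888937 -0.01831039  0.09      ]
```

View pics/F.png

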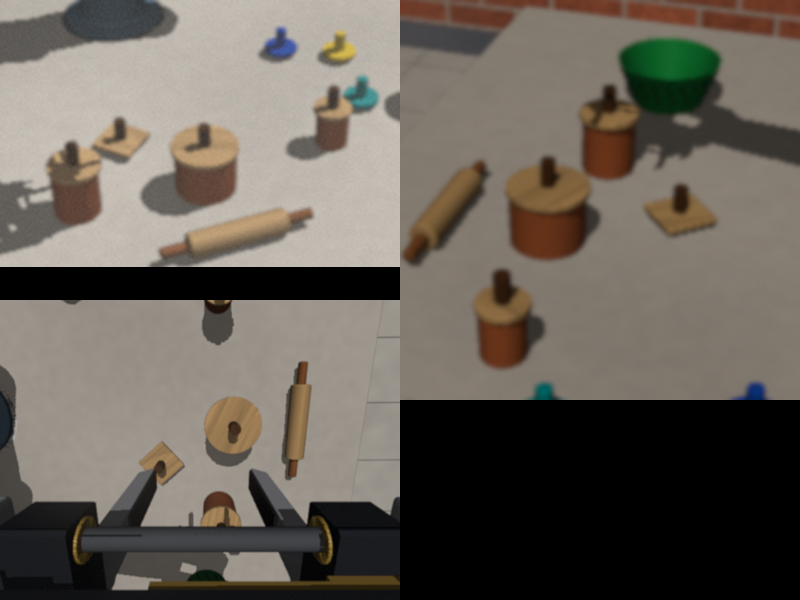

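All three lids look level on their jars in scene, side and wrist views, and the other objects are where they were. Last check is knob-top heights from two views, expecting .128/.148/.138, then hand in.

```bash
python3 - <<'E'
from h import *
s,d=camera_params("scene"),camera_params("side")
for n,a,b in[("S",(344.8,186.5),(235.9,233)),("M",(207.8,216),(284,150)),("L",(277,206.3),(256.4,182))]:
    x,e=tri([ray(s,*a),ray(d,*b)]);print(n,x.round(3),np.round(e,3))
# change between first and last pictures at the untouched things
A,B=cv2.imread("pics/scene0.png"),cv2.imread("pics/sceneF.png")
for n,(x0,y0,x1,y1) in dict(sq=(218,198,250,224),mortar=(380,160,425,205),col=(90,228,158,280),pin=(250,245,340,282)).items():
    print(n,cv2.phaseCorrelate(*[cv2.cvtColor(i[y0:y1,x0:x1],6).astype(np.float32) for i in(A,B)]))
E
python3 -c "from plant import *;print(close_job())"
```

```text
S [0.601 0.237 0.117] [0. 0.]
M [ 0.605 -0.242  0.136] [0. 0.]
L [ 0.63  -0.021  0.127] [0. 0.]
sq ((0.03326582331856187, 0.603664156078402), 0.9908268178502718)
mortar ((0.5214037024828784, 0.46840882219125746), 0.9870642504279996)
col ((0.02250513593952519, 0.4599103571446399), 0.6204012894826662)
pin ((-0.1296790809242836, 0.16630220617562586), 0.9498064110014174)
the job is handed in; nothing more can be done
None
```

I put all three round lids, knob up, on their own jars and handed the job in at about 20 s of robot time. No verdict was reported; these are my own checks.

- **Centring:** Each lid sat about 1–3 mm from its jar centre in the last wrist picture of it.
- **Seated height:** Knob tops came out at 117 mm (small), 136 mm (medium) and 127 mm (large), by two-view rays. The correct seated values are 120, 140 and 130 mm. The .128/.148/.138 I quoted just before the check was a slip. The 3–4 mm shortfall matches the bias of the first knob measurement, 55 mm against 58 mm. I read the pictures as showing the lids level and seated, but I did not measure the tilt.
- **Other objects:** The square lid, mortar, colander and rolling pin shifted by less than 1 pixel between the first and last scene pictures. The colander match was the weakest (0.62). The jars stand upright at their measured starting positions, and the gripper was clear of everything.
- **Checks that disagreed:** The first large-jar wrist fit was thrown off by the visible side wall. The fit of the held large lid was disturbed by the square lid. I used the other views and the pick geometry there, and the final look agreed with them.

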